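Set a pigment jar mill to speed six by fingertip and start it

TASK

Start the jar mill on the studio table at speed 6: with a fingertip, push the pointer of the speed selector round clockwise, counting the clicks, until it rests in the sixth click after off, and only then press the small flat start button right down and let it come up again. Only push and press: do not pinch the pointer or lift anything, do not press the tall mushroom stop button, and leave the jar on its rollers and the other things where they are.

Things in the scene. Friction and masses are not known exactly. Their poses are not given: they have to be found in the camera images.
- mill: Jar mill, fixed: grey motor housing, level aluminium panel on top 105 mm above the table, 200 mm (x, +-100) by 250 mm (y, -170 to +80); on its +y side a bed with two rollers along y and a lying jar. Origin on the table, straight under the selector's axis. Axes: x away from the operator's side, y along the rollers to the jar, z up.
- selector (a joint): Speed selector angle, rad, grows clockwise seen from above. 0 = off, at an end stop; a click every 30 degrees (0.5236), eight after off: speed n rests at n x 0.5236, speed 6 at 3.142; the other end stop is just past 8. It starts in off, 1, 2 or 3. At value q the nose points, in the mill's frame, 120 degrees minus q from +x towards +y (speed 4 along +x).
- selector_axis (a point): On the selector's vertical axis at the panel's surface, 105 mm up. Black hub 44 mm across, 11 mm high; on it a straight bar handle 14 mm wide, 8 to 34 mm above the panel, from 24 mm behind the axis to a nose 45 mm ahead of it, white line on top towards the nose. Around it, 53 to 65 mm out, flat marks: a ring at off, then eight strokes that grow with the speed.
- pointer_tip (a point): Top of the handle's nose, 45 mm from the axis, 34 mm above the panel; turns with it. A spring detent draws it into the nearest click: let go under half way (15 degrees) it goes back, pushed further it jumps on by itself into the next click, no farther. Turning takes up to 0.14 N m (4 N at 35 mm from the axis).
- start_top (a point): Centre of the top of the start button: small flat black button, 24 mm across, in a round steel bezel 40 mm across, its top 22 mm above the panel and 10 mm above the bezel; on the panel at x -50, y -105 mm in the mill's frame. Press straight down.
- start (a joint): Travel of the start button in m: 0 up, 0.006 fully down (spring: 1.5 N to begin, 5 N fully down; it comes up when let go).
- stop_top (a point): Centre of the top of the stop button: a mushroom cap 40 mm across, its top 33 mm above the panel; on the panel at x +50, y -105 mm in the mill's frame. Not to be pressed.
- stop (a joint): Travel of the stop button in m: 0 up, 0.006 fully down (about 2 N to begin, 5 N fully down).
- jar: White ceramic mill jar with a clamped steel lid, 96 mm diameter, 165 mm long, lying along y on the rollers, loose. Origin at its centre. Its end starts about 130 mm from the selector's axis, its top 174 mm above the table.
- pot: Small closed glass pigment pot, 37 mm across, 42 mm high, standing loose on the housing's far right corner, more than 110 mm from the selector's axis and beyond the stop button. Origin at the centre of its underside.
- can_big: Metal paint can, 111 mm across, 132 mm high, loose on the table. Origin at the centre of its underside.
- can_small: Metal paint can, 75 mm across, 85 mm high, loose on the table. Origin at the centre of its underside.
- medium: White plastic bottle, 64 mm across, 165 mm high, loose on the table. Origin at the centre of its underside.
- rinse: White ceramic mug, 80 mm across, 90 mm high, loose on the table. Origin at the centre of its underside.
- brush: Flat paint brush, 220 mm long, 42 mm wide, lying loose on the table. Origin under its middle.
- scraper: Painter's spatula, 240 mm long, 65 mm wide, lying loose on the table. Origin under its middle.

How it is judged:
On the way, in this order (a step that is already met when the one before it is completed fails the run):
1. the selector stands in the sixth click (within 0.12 rad) (value of joint selector between 3.022 and 3.262 rad), for 0.3 s.
2. the start button is pressed down (more than 4 of its 6 mm) (value of joint start above 0.004 m), for 0.04 s.
At the end, for the whole second after the job is handed in: The selector rests in the sixth click (within 0.12 rad of 3.142), the start button has been pressed more than 4 mm down after that and has come up again (less than 1.5 mm), the stop button is up (less than 1.5 mm), and jar and pot are within 20 mm of where they were (all of step 1 and value of joint each of start, stop below 0.0015 m and distance of each of jar, pot from where it was at the start of the episode below 0.02 m); the robot touches nothing.
It fails at once if start is pressed (more than 3 mm) while the selector is not in the sixth click (0.2 rad) (value of joint start above 0.003 m and (value of joint selector below 2.942 rad or value of joint selector above 3.342 rad)).
It fails at once if the stop button is pressed (more than 3 mm) (value of joint stop above 0.003 m).
It fails at once if the pointer handle is pinched: the fingers press on both of its sides at once (contact force between each of selector_c10, selector_c11 and the fingers above 0.7 N).
It fails at once if the jar or the pot is shifted or lifted by more than 20 mm (distance of any of jar, pot from where it was at the start of the episode above 0.02 m).
It fails at once if another loose thing is shifted or lifted by more than 30 mm (distance of any of can_big, can_small, medium, rinse, brush, scraper from where it was at the start of the episode above 0.03 m).
It also fails if it takes over 58 s, if anything falls off the work surface, if the arm or the gripper's body presses on something with over 40 N, if the wrist force passes 120 N, or if a joint passes its speed limit or range.

ROBOT

A 7-joint arm with a two-finger parallel gripper is mounted at the origin on the work surface. World frame = base frame: x ahead of the robot, y to its left, z up, the work surface at z = 0. Lengths are in m, angles in rad, forces in N, time in s.
With the tool pointing down it reaches from about 0.425 to 0.925 m from the base axis. Payload 6.8 kg.
Tool frame: the origin (TCP) lies between the finger pads; the fingertips stand 11 mm ahead of it and the grasp point (between the pads) lies 8 mm behind it; z points along the fingers, y is the line along which they close (so a half turn about z gives the same grasp; the last joint's range is limited). The gripper opens to 85 mm and grips with 20 to 120 N. Pads are 22 mm wide; open, the fingers measure 114 mm over their backs; the gripper's body (76 mm by 85 mm) begins 54 mm behind the grasp point. The pads swing forward as they close: fully open they stand 13 mm farther back than shut.
Start: joints at [1.122, 0.477, 0.022, 1.555, -0.011, 1.109, -0.083], TCP at [0.226, -0.636, 0.242] pointing down, gripper open.
Joint ranges: [-2.96, 2.96], [-0.34, 2.1], [-1.41, 1.46], [0.24, 2.44], [-1.37, 4.51], [0.17, 1.92], [-2.96, 2.96]. Speed limits (rad/s): [2.39, 2.39, 3.14, 3.14, 3.14, 3.14, 3.14].

INTERFACE

Orientations are given as a rotation vector (axis times angle).
In Python, from bench import r gives the robot as it stands.
- The arm moves only by the tool send_rows, never from a script. Its argument "deltas" is a list of rows, each an object of numbers: "dx", "dy", "dz": the shift along the world's x, y, z in mm; "rx", "ry", "rz": the turn, a rotation vector about the world's x, y, z in degrees. A call has 1 to 5 rows; each row is the pose to reach, as a shift and turn from the pose commanded when the call began; what a row does not reach only later rows make up. A row lasts 1/12 s, in which the tool goes at most 41.7 mm and 7.16 degrees, less where a joint would pass 70% of its speed; a pose out of reach is approached as far as the arm can. A call with a gripper value outside its range is refused whole. "jaw" is the finger opening in mm, from 0 to 85.4, set as the call begins (left out, the last holds). The fingers move at their own pace and stop on an object; "newtons" is the grip in N (left out, the last holds). Time passes only in rows, so rows that repeat a pose let the fingers close. It gives the time, the measured TCP pose, the force, the opening and the grip force at its end, in the units of the state.
- r.get_obs(): the state, without advancing time (a new reading comes with each control period).
- r.grab_frame(name): name is "side" or "top"; returns a dict with "frame" (384x512x3 uint8, blue, green, red), "z_map" (384x512 float32, m along the optical axis (not along the pixel's ray), 0 where there is no reading), "vertical_fov" (degrees; the focal length in pixels is half the picture's height over the tangent of half this angle, whatever the lens; pixels are square), "cx", "cy" (the principal point, pixels), "xyz" and "orientation" of the camera in the world. Camera axes: x right, y down, z forward; pixel columns grow to the right and rows downward; lengths in m; the calibration is good to about 2 mm. A picture is of the moment at which its call begins.
- r.hand_in(): hands the job in; it is judged then, once.
The state is a dict: "clock": time; "joints": joint angles; "qvel": joint speeds; "tau": joint torques, N m; "tcp_pos": TCP position; "orientation": TCP orientation; "contact_force": force on the tool from outside, world axes, zero at the start; "moment": the same for the moment, N m; "grip_width": finger opening in m; "gripper_force": force on a finger pad.
Only numpy, scipy, OpenCV 4.12 (cv2) and the standard library are available. Lean on these libraries where they do the work, as an engineer would, in place of code of your own. Each camera call takes 0.05 s, during which the arm holds its last target. There are 200 camera calls.

## Working session

There is one attempt and no reset: what is moved stays moved. The work goes in short steps, Python scripts to look and compute and a tool call to move; the robot and the scene stay as the last step left them, time stands still between calls to the robot, and variables do not carry over. Pictures are saved under pics/ and viewed, at most 10 in all, crops included, and the job is handed in when it is done.

Besides the shell and the picture viewer there is one more tool, called after "Emit:" by a JSON object that holds its "name" and its "arguments". send_rows: Moves the arm, as the interface text tells. Its arguments: {"type":"object","properties":{"deltas":{"type":"array","items":{"type":"object","properties":{"dx":{"type":"number"},"dy":{"type":"number"},"dz":{"type":"number"},"rx":{"type":"number"},"ry":{"type":"number"},"rz":{"type":"number"}}}},"jaw":{"type":"number"},"newtons":{"type":"number"}},"required":["deltas"]}

```bash
mkdir -p pics
cat > h.py <<'E'
import numpy as np, cv2
from scipy.spatial.transform import Rotation as R
from bench import r
def cam(n):
    f=r.grab_frame(n); h=f["frame"].shape[0]
    f["f"]=h/2/np.tan(np.radians(f["vertical_fov"])/2)
    o=np.array(f["orientation"]); f["R"]=R.from_rotvec(o).as_matrix() if o.shape==(3,) else (o if o.ndim==2 else R.from_quat(o).as_matrix())
    return f
def pts(f):
    v,u=np.mgrid[:384,:512]; z=f["z_map"]
    c=np.stack([(u-f["cx"])/f["f"]*z,(v-f["cy"])/f["f"]*z,z],-1)
    return c@f["R"].T+np.array(f["xyz"])
def ray(f,u,v,z):
    d=f["R"]@np.array([(u-f["cx"])/f["f"],(v-f["cy"])/f["f"],1]); o=np.array(f["xyz"])
    return o+d*(z-o[2])/d[2]
E
python3 - <<'E'
from h import *
for n in ("top","side"):
    f=cam(n); cv2.imwrite(f"pics/{n}0.png",f["frame"]); np.save(n+"z.npy",f["z_map"])
    print(n,f["xyz"],f["orientation"],f["f"],f["cx"],f["cy"])
    P=pts(f); m=(abs(P[...,2]-.105)<.004)&(f["z_map"]>0)
    c,l,s,_=cv2.connectedComponentsWithStats(m.astype(np.uint8)); i=1+s[1:,4].argmax()
    q=P[l==i][:,:2]; print(s[i],P[l==i].mean(0),cv2.minAreaRect((q*1000).astype(np.float32)))
print(r.get_obs())
E
```

```text
top [ 0.34742654 -0.0052018   1.61699404] [-2.20167753  2.14846504 -0.13029679] 428.4162216676627 258.32518575836247 191.8880808429321
[ 236  153   79   64 2653] [ 0.53208764 -0.08490597  0.1050255 ] ((535.4968872070312, -87.60209655761719), (260.5097961425781, 199.4004669189453), 82.79430389404297)
side [ 0.33076972 -0.71701978  0.90311708] [-2.40533106  0.23403152 -0.11661968] 358.38365526632106 259.71290235836483 185.20312369881458
[ 245  167   77   74 3937] [ 0.52846459 -0.09638477  0.10471398] ((535.3685302734375, -88.78968811035156), (262.5947265625, 197.81202697753906), 82.7095718383789)
{'clock': 0.1, 'joints': array([ 1.12186861,  0.47772233,  0.02234523,  1.55632542, -0.01150637,
        1.1092799 , -0.0830958 ]), 'qvel': array([-2.02998725e-04, -2.19376008e-03,  4.57808090e-04, -1.86001259e-03,
       -7.81671742e-04, -7.74347207e-06, -8.53830693e-04]), 'tau': array([ 6.15522920e-03, -5.97752953e+01,  1.61458645e+00, -2.81951594e+01,
        1.28580123e-02,  4.95203145e-03,  3.02904743e-05]), 'tcp_pos': array([ 0.225457  , -0.63570719,  0.24143115]), 'orientation': array([-3.09454226e+00, -5.32548690e-01,  5.99953551e-04]), 'contact_force': array([-0.27702815,  0.36093737, -0.74649771]), 'moment': array([-0.01471822, -0.0176216 , -0.02196515]), 'gripper_force': 0.0, 'grip_width': 0.08552441338352933}
```

Run:
```python
import cv2
import numpy as np
a=cv2.imread("pics/top0.png");b=cv2.imread("pics/side0.png")
c=np.zeros((600,800,3),np.uint8)
c[:300,:400]=cv2.resize(a,(400,300));c[:300,400:]=cv2.resize(b,(400,300))
c[300:,:400]=cv2.resize(a[140:230,220:340],(400,300),interpolation=2);c[300:,400:]=cv2.resize(b[155:260,230:370],(400,300),interpolation=2)
cv2.imwrite("pics/m0.png",c)
```

```text
(no output)
```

View pics/m0.png

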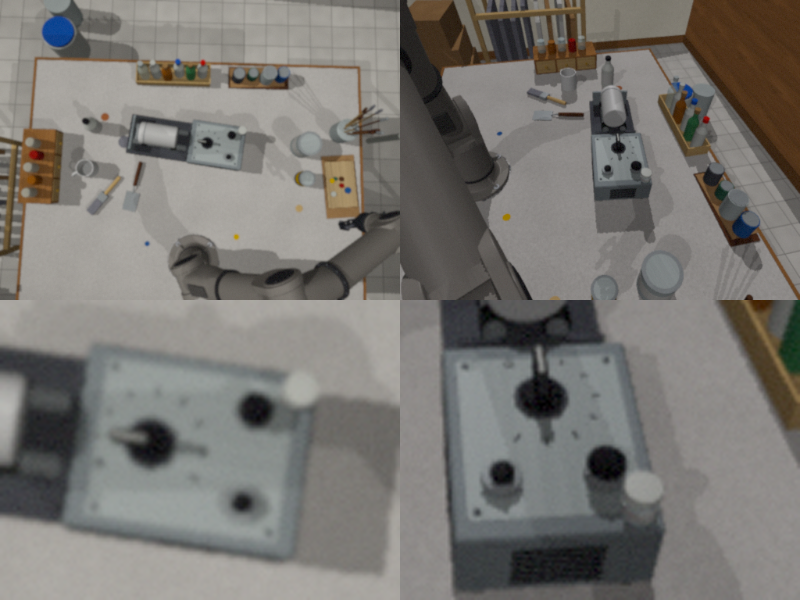

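The mosaic shows the mill in mid-table, with the handle nose towards the jar (top crop 110,435) and probably at speed 1. Start is at (242,502) in the top crop, stop at (257,408), and the pot is beyond the stop. I'll measure these precisely next.

Run:
```python
from h import *
for n in ("top","side"):
    f=cam(n); P=pts(f); g=f["frame"].max(2)
    x0,y0,w,h=(220,140,120,90) if n=="top" else (230,155,140,105)
    roi=np.zeros(g.shape,bool); roi[y0:y0+h,x0:x0+w]=1
    m=(g<60)&roi&(P[...,2]>.09)
    c,l,s,ce=cv2.connectedComponentsWithStats(m.astype(np.uint8))
    for i in range(1,c):
        if s[i,4]>12: print(n,s[i],ce[i].round(1),[ (1000*ray(f,*ce[i],z)[:2]).round(1) for z in (.116,.127,.138)],P[l==i].max(0).round(3))
    # handle top by height
    for lo,hi in ((.130,.146),):
        m=(P[...,2]>lo)&(P[...,2]<hi)&roi
        c,l,s,ce=cv2.connectedComponentsWithStats(m.astype(np.uint8))
        for i in range(1,c):
            if s[i,4]>5:
                q=(P[l==i]*1000); print(n,"H",s[i],q.mean(0).round(1),q.min(0).round(0),q.max(0).round(0),cv2.minAreaRect(q[:,:2].astype(np.float32)))
    # panel corners
    m=(abs(P[...,2]-.105)<.003)&roi
    cn,_=cv2.findContours(m.astype(np.uint8),0,1); k=max(cn,key=cv2.contourArea); hu=cv2.convexHull(k)
    q=np.array([ray(f,*p[0],.105)[:2]*1000 for p in hu],np.float32); print("panel",cv2.minAreaRect(q))
```

```text
top [238 168   6  24  67] [240.8 179.1] [array([548.3,  36.1]), array([546.8,  35.8]), array([545.4,  35.5])] [0.59  0.046 1.617]
top [292 169  10   9  68] [296.6 172.8] [array([ 576.1, -160.9]), array([ 574.4, -159.7]), array([ 572.7, -158.6])] [ 0.587 -0.143  0.145]
top [258 177  14  13 115] [265.5 182.8] [array([537.3, -51.2]), array([535.9, -50.8]), array([534.5, -50.5])] [ 0.558 -0.025  0.146]
top [290 199   5   4  18] [292.2 200.5] [array([ 477.1, -146.8]), array([ 476.2, -145.7]), array([ 475.2, -144.7])] [ 0.482 -0.137  0.136]
top H [305 165   8   7  17] [ 587.9 -197.7  142. ] [ 580. -212.  134.] [ 601. -187.  146.] ((588.1670532226562, -197.01239013671875), (29.909271240234375, 12.363262176513672), 56.77177429199219)
top H [291 167  11  11  87] [ 576.1 -158.2  136.3] [ 558. -175.  130.] [ 594. -139.  145.] ((576.207763671875, -156.9213409423828), (34.864662170410156, 35.79438018798828), 89.0794906616211)
top H [253 178  19   7  78] [541.5 -39.6 137.9] [531. -70. 130.] [551.  -7. 146.] ((541.779541015625, -38.52433395385742), (64.13736724853516, 14.900382041931152), 83.258140
[... 962 characters left out ...]
613 -0.214  0.903]
side H [276 171   7  19  89] [541.1 -43.4 137.3] [532. -74. 132.] [552.  -5. 140.] ((541.8748779296875, -39.19345474243164), (69.8045883178711, 13.648040771484375), 82.87602233886719)
side H [295 206  14  11 123] [ 576.1 -162.1  134.7] [ 559. -179.  130.] [ 594. -142.  140.] ((577.1874389648438, -160.58084106445312), (34.5380973815918, 36.90245056152344), 47.08728790283203)
side H [308 215  14  15  87] [ 595.  -210.9  141.9] [ 579. -224.  130.] [ 611. -189.  146.] ((596.6156005859375, -208.80685424804688), (31.788122177124023, 32.103816986083984), 18.189237594604492)
panel ((535.2008666992188, -89.15592956542969), (263.4298400878906, 196.68984985351562), 82.56629180908203)
```

Measured, agreeing in both views:
- Mill yaw is −7.2° and the axis is at (540, −49.6) mm.
- The handle points at 83° world, which is speed 1, so there are five clicks to go.
- The start button is at (477.5, −147.7).

Now I'll close the fingers and move behind the handle.

Emit:
{"name": "send_rows", "arguments": {"deltas": [{"dx":14,"dy":31,"dz":10,"rz":3},{"dx":29,"dy":62,"dz":20,"rz":6},{"dx":43,"dy":94,"dz":20,"rz":9},{"dx":58,"dy":125,"dz":20,"rz":12},{"dx":72,"dy":156,"dz":20,"rz":16}], "jaw": 0, "newtons": 20}}

```text
$.deltas[0]: bad value
```

Emit:
{"name": "send_rows", "arguments": {"deltas": [{"dx":14,"dy":31,"rz":3},{"dx":29,"dy":62,"rz":6},{"dx":43,"dy":94,"rz":9},{"dx":58,"dy":125,"rz":12},{"dx":72,"dy":156,"rz":16}]}}

```text
$.deltas[0]: bad value
```

Emit:
{"name": "send_rows", "arguments": {"deltas": [{"dx":14,"dy":31,"rz":3},{"dx":29,"dy":62,"rz":6},{"dx":43,"dy":94,"rz":9},{"dx":58,"dy":125,"rz":12},{"dx":72,"dy":156,"rz":16}]}}

```text
$.deltas[0]: bad value
```

Emit:
{"name": "send_rows", "arguments": {"deltas": [{"dx":14,"dy":31,"rz":3},{"dx":29,"dy":62,"rz":6},{"dx":43,"dy":94,"rz":9},{"dx":58,"dy":125,"rz":12},{"dx":72,"dy":156,"rz":15}]}}

```text
$.deltas[0]: bad value
```

Emit:
{"name": "send_rows", "arguments": {"deltas": [{"dx":14,"dy":31,"dz":10,"rx":0,"ry":0,"rz":3},{"dx":29,"dy":62,"dz":20,"rx":0,"ry":0,"rz":6},{"dx":43,"dy":94,"dz":20,"rx":0,"ry":0,"rz":9},{"dx":58,"dy":125,"dz":20,"rx":0,"ry":0,"rz":12},{"dx":72,"dy":156,"dz":20,"rx":0,"ry":0,"rz":16}], "jaw": 0, "newtons": 20}}

```text
clock: 0.62
tcp_pos: [0.2982, -0.4786, 0.2624]
orientation: [2.99, 0.962, 0.0]
contact_force: [0.5, 0.1, -0.2]
grip_width: 0.0256
gripper_force: 0.0
```

Emit:
{"name": "send_rows", "arguments": {"deltas": [{"dx":14,"dy":31,"dz":0,"rx":0,"ry":0,"rz":3},{"dx":29,"dy":62,"dz":0,"rx":0,"ry":0,"rz":6},{"dx":43,"dy":94,"dz":0,"rx":0,"ry":0,"rz":9},{"dx":58,"dy":125,"dz":0,"rx":0,"ry":0,"rz":12},{"dx":72,"dy":156,"dz":0,"rx":0,"ry":0,"rz":16}]}}

```text
clock: 1.03
tcp_pos: [0.37, -0.3225, 0.2624]
orientation: [2.827, 1.369, 0.0]
contact_force: [0.5, -0.1, 0.2]
grip_width: -0.0
gripper_force: 0.0
```

Emit:
{"name": "send_rows", "arguments": {"deltas": [{"dx":14,"dy":31,"dz":0,"rx":0,"ry":0,"rz":3},{"dx":29,"dy":62,"dz":0,"rx":0,"ry":0,"rz":6},{"dx":43,"dy":94,"dz":0,"rx":0,"ry":0,"rz":9},{"dx":58,"dy":125,"dz":0,"rx":0,"ry":0,"rz":12},{"dx":72,"dy":156,"dz":0,"rx":0,"ry":0,"rz":16}]}}

```text
clock: 1.45
tcp_pos: [0.442, -0.1666, 0.2624]
orientation: [2.609, 1.749, 0.0]
contact_force: [1.6, -0.4, -0.5]
grip_width: -0.0001
gripper_force: 0.0
```

Emit:
{"name": "send_rows", "arguments": {"deltas": [{"dx":14,"dy":31,"dz":0,"rx":0,"ry":0,"rz":3},{"dx":29,"dy":62,"dz":0,"rx":0,"ry":0,"rz":6},{"dx":43,"dy":94,"dz":0,"rx":0,"ry":0,"rz":9},{"dx":58,"dy":125,"dz":0,"rx":0,"ry":0,"rz":12},{"dx":72,"dy":156,"dz":0,"rx":0,"ry":0,"rz":15}]}}

```text
clock: 1.87
tcp_pos: [0.5141, -0.0107, 0.2624]
orientation: [2.359, 2.075, 0.0]
contact_force: [0.2, -0.5, -0.4]
grip_width: -0.0001
gripper_force: 0.0
```

Emit:
{"name": "send_rows", "arguments": {"deltas": [{"dx":0,"dy":0,"dz":-40,"rx":0,"ry":0,"rz":0},{"dx":0,"dy":0,"dz":-80,"rx":0,"ry":0,"rz":0},{"dx":0,"dy":0,"dz":-110,"rx":0,"ry":0,"rz":0},{"dx":0,"dy":0,"dz":-125,"rx":0,"ry":0,"rz":0},{"dx":0,"dy":0,"dz":-130,"rx":0,"ry":0,"rz":0}]}}

```text
clock: 2.28
tcp_pos: [0.5114, -0.0123, 0.1293]
orientation: [-2.358, -2.07, 0.006]
contact_force: [-1.0, -0.3, 0.8]
grip_width: 0.0002
gripper_force: 0.0
```

Run:
```python
from h import *
o=r.get_obs(); print(o["joints"].round(2),o["contact_force"].round(1),o["tcp_pos"])
a=cam("top")["frame"][140:230,220:340]; b=cam("side")["frame"][130:235,230:370]
cv2.imwrite("pics/m1.png",np.hstack([cv2.resize(x,(400,300),interpolation=2) for x in (a,b)]))
```

```text
[ 0.31  0.41 -0.5   2.01  0.27  0.79 -0.47] [-1.  -0.3  0.8] [ 0.51139271 -0.012324    0.12926003]
```

View pics/m1.png

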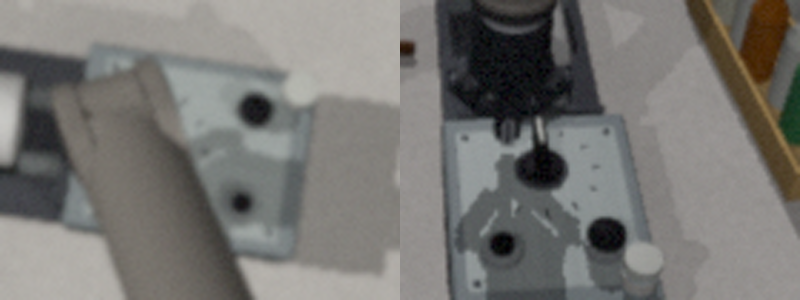

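The side view shows the closed fingers standing just left of the nose (about 508,130 against 540,130) and clear of everything. I'll approach to contact.

Emit:
{"name": "send_rows", "arguments": {"deltas": [{"dx":2,"dy":0,"dz":2,"rx":0,"ry":0,"rz":0},{"dx":4,"dy":-0.5,"dz":2,"rx":0,"ry":0,"rz":0},{"dx":6,"dy":-1,"dz":2,"rx":0,"ry":0,"rz":0},{"dx":8,"dy":-1,"dz":2,"rx":0,"ry":0,"rz":0},{"dx":8,"dy":-1,"dz":2,"rx":0,"ry":0,"rz":0}]}}

```text
clock: 2.8
tcp_pos: [0.5226, -0.0133, 0.1351]
orientation: [2.361, 2.071, 0.002]
contact_force: [0.9, 1.0, 0.0]
grip_width: -0.0003
gripper_force: 0.0
```

Run:
```python
from h import *
a=np.array([540.3,-49.6]); p=np.array([522.6,-13.3])-a
def at(f):
    c,s=np.cos(np.radians(-f)),np.sin(np.radians(-f)); return np.array([[c,-s],[s,c]])@p
for k in range(0,150,30): print(k,[ (at(k+j)-at(k)).round(1).tolist() for j in (6,12,18,24,30)], (at(k+30)+a).round(1))
```

```text
0 [[3.9, 1.7], [7.9, 2.9], [12.1, 3.7], [16.3, 4.1], [20.5, 4.0]] [543.1  -9.3]
30 [[4.2, -0.5], [8.3, -1.5], [12.3, -2.8], [16.1, -4.6], [19.8, -6.8]] [562.9 -16.1]
60 [[3.4, -2.5], [6.5, -5.4], [9.2, -8.6], [11.7, -12.1], [13.7, -15.8]] [576.6 -31.9]
90 [[1.7, -3.9], [2.9, -7.9], [3.7, -12.1], [4.1, -16.3], [4.0, -20.5]] [580.6 -52.4]
120 [[-0.5, -4.2], [-1.5, -8.3], [-2.8, -12.3], [-4.6, -16.1], [-6.8, -19.8]] [573.8 -72.2]
```

Emit:
{"name": "send_rows", "arguments": {"deltas": [{"dx":3.9,"dy":1.7,"dz":0,"rx":0,"ry":0,"rz":-6},{"dx":7.9,"dy":2.9,"dz":0,"rx":0,"ry":0,"rz":-12},{"dx":12.1,"dy":3.7,"dz":0,"rx":0,"ry":0,"rz":-18},{"dx":16.3,"dy":4.1,"dz":0,"rx":0,"ry":0,"rz":-24},{"dx":20.5,"dy":4,"dz":0,"rx":0,"ry":0,"rz":-30}]}}

```text
clock: 3.22
tcp_pos: [0.5423, -0.009, 0.1345]
orientation: [-2.821, -1.383, -0.0]
contact_force: [0.1, -1.0, -0.0]
grip_width: 0.0001
gripper_force: 0.0
```

```bash
cat > m.py <<'E'
from h import *
import sys
o=r.get_obs(); p=o["tcp_pos"]*1000; v=p[:2]-[540.3,-49.6]
print(p.round(1),"finger r",np.hypot(*v).round(1),"ang",np.degrees(np.arctan2(v[1],v[0])).round(1),o["contact_force"].round(1),"q7",o["joints"][6].round(2))
f=cam("side"); b=f["frame"][130:235,230:370]
cv2.imwrite(sys.argv[1],cv2.resize(b,(560,420),interpolation=2))
P=pts(f)*1000; d=np.hypot(P[...,0]-540.3,P[...,1]+49.6)
m=(d<52)&(P[...,2]>134)&(P[...,2]<143); q=P[m]
c=f["frame"][m].astype(int)
print(m.sum(), cv2.minAreaRect(q[:,:2].astype(np.float32)) if len(q)>4 else "")
E
python3 m.py pics/c1.png
```

```text
[542.3  -9.  134.5] finger r 40.7 ang 87.2 [ 0.1 -1.  -0. ] q7 -0.95
104 ((546.5441284179688, -39.76914978027344), (62.67448806762695, 41.147071838378906), 86.3284683227539)
```

View pics/c1.png

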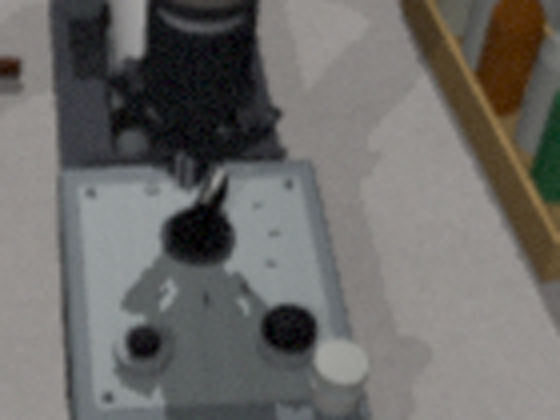

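The view shows the handle at speed 2, with the finger resting just behind it. The tool's turn has to lag the handle to keep joint 7 inside its range, so I'll work out those waypoints.

Run:
```python
from h import *
a=np.array([540.3,-49.6])
def at(f):  # f = finger progress deg from start, tool lag (f-30)/3
    L=np.radians(max(0,(f-30)/3)); d=22.1+14.5*np.cos(L)+11*np.sin(L)-14.5
    t=np.radians(82.8-f); n=np.array([np.cos(t),np.sin(t)]); return a+34*n+d*np.array([-n[1],n[0]])
print(at(30))
for k in (30,60,90,120): print(k,[ (at(k+j)-at(k)).round(1).tolist() for j in (6,12,18,24,30)], at(k+30).round(1))
```

```text
[543.25305872  -9.15634235]
30 [[3.9, -0.3], [7.9, -0.9], [11.7, -2.0], [15.5, -3.5], [19.2, -5.3]] [562.4 -14.5]
60 [[3.5, -2.2], [6.7, -4.8], [9.7, -7.8], [12.4, -11.0], [14.7, -14.6]] [577.2 -29.1]
90 [[2.0, -3.8], [3.6, -7.8], [4.7, -12.0], [5.5, -16.3], [5.7, -20.6]] [582.9 -49.7]
120 [[-0.2, -4.4], [-0.9, -8.8], [-2.0, -13.1], [-3.6, -17.2], [-5.7, -21.2]] [577.2 -71. ]
```

Emit:
{"name": "send_rows", "arguments": {"deltas": [{"dx":3.9,"dy":-0.3,"dz":0,"rx":0,"ry":0,"rz":-4},{"dx":7.9,"dy":-0.9,"dz":0,"rx":0,"ry":0,"rz":-8},{"dx":11.7,"dy":-2,"dz":0,"rx":0,"ry":0,"rz":-12},{"dx":15.5,"dy":-3.5,"dz":0,"rx":0,"ry":0,"rz":-16},{"dx":19.2,"dy":-5.3,"dz":0,"rx":0,"ry":0,"rz":-20}]}}

```text
clock: 3.68
tcp_pos: [0.5611, -0.0144, 0.1344]
orientation: [-3.016, -0.879, 0.001]
contact_force: [-0.2, -0.1, 0.4]
grip_width: -0.0001
gripper_force: 0.0
```

Emit:
{"name": "send_rows", "arguments": {"deltas": [{"dx":3.5,"dy":-2.2,"dz":0,"rx":0,"ry":0,"rz":-4},{"dx":6.7,"dy":-4.8,"dz":0,"rx":0,"ry":0,"rz":-8},{"dx":9.7,"dy":-7.8,"dz":0,"rx":0,"ry":0,"rz":-12},{"dx":12.4,"dy":-11,"dz":0,"rx":0,"ry":0,"rz":-16},{"dx":14.7,"dy":-14.6,"dz":0,"rx":0,"ry":0,"rz":-20}]}}

```text
clock: 4.1
tcp_pos: [0.5759, -0.0289, 0.1344]
orientation: [-3.123, -0.342, 0.0]
contact_force: [0.2, 0.1, -0.4]
grip_width: -0.0003
gripper_force: 0.0
```

```bash
python3 m.py pics/c2.png
```

```text
[575.9 -28.9 134.4] finger r 41.2 ang 30.2 [ 0.2  0.1 -0.4] q7 -1.52
105 ((551.4901733398438, -43.44036865234375), (32.086158752441406, 64.27801513671875), 85.24286651611328)
```

View pics/c2.png

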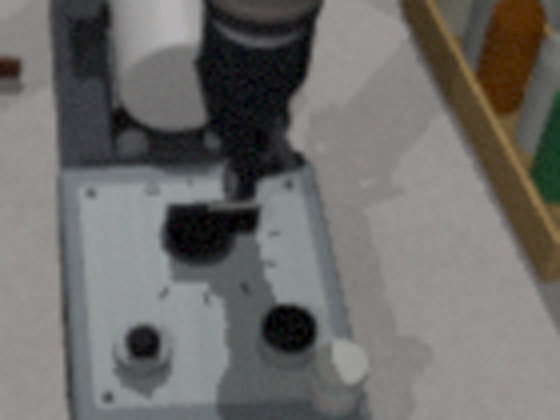

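The handle lies along the mill's +x, which is speed 4. I'll push one click to 5 and then just over half way into 6.

Emit:
{"name": "send_rows", "arguments": {"deltas": [{"dx":2,"dy":-3.8,"dz":0,"rx":0,"ry":0,"rz":-4},{"dx":3.6,"dy":-7.8,"dz":0,"rx":0,"ry":0,"rz":-8},{"dx":4.7,"dy":-12,"dz":0,"rx":0,"ry":0,"rz":-12},{"dx":5.5,"dy":-16.3,"dz":0,"rx":0,"ry":0,"rz":-16},{"dx":5.7,"dy":-20.6,"dz":0,"rx":0,"ry":0,"rz":-20}]}}

```text
clock: 4.57
tcp_pos: [0.5816, -0.0495, 0.1344]
orientation: [-3.135, 0.204, 0.0]
contact_force: [-0.8, 0.8, 0.2]
grip_width: 0.0001
gripper_force: 0.0
```

Emit:
{"name": "send_rows", "arguments": {"deltas": [{"dx":-0.2,"dy":-4.4,"dz":0,"rx":0,"ry":0,"rz":-4},{"dx":-0.9,"dy":-8.8,"dz":0,"rx":0,"ry":0,"rz":-8},{"dx":-2,"dy":-13.1,"dz":0,"rx":0,"ry":0,"rz":-12},{"dx":-3.2,"dy":-16,"dz":0,"rx":0,"ry":0,"rz":-15},{"dx":-3.2,"dy":-16,"dz":0,"rx":0,"ry":0,"rz":-15}]}}

```text
clock: 4.98
tcp_pos: [0.5782, -0.0663, 0.1344]
orientation: [3.081, -0.611, -0.0]
contact_force: [0.5, -0.8, -0.4]
grip_width: -0.0002
gripper_force: 0.0
```

```bash
python3 m.py pics/c3.png
```

```text
[578.2 -66.3 134.4] finger r 41.4 ang -23.7 [ 0.5 -0.8 -0.4] q7 -1.98
104 ((548.3529663085938, -62.68012237548828), (32.649513244628906, 71.27302551269531), 45.9159049987793)
```

View pics/c3.png

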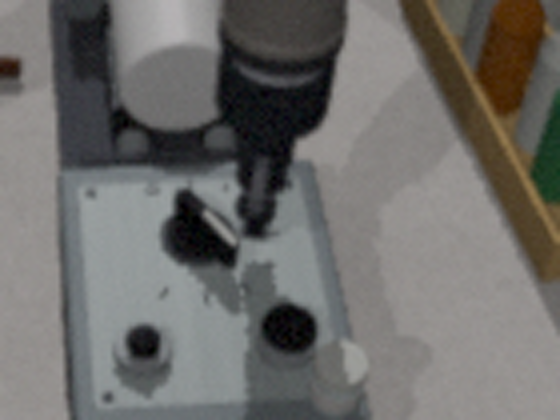

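The handle looks to be at about 6, with the finger clear of it. I'll back off, rise, and measure the angle.

Emit:
{"name": "send_rows", "arguments": {"deltas": [{"dx":5,"dy":2,"dz":0,"rx":0,"ry":0,"rz":0},{"dx":10,"dy":4,"dz":0,"rx":0,"ry":0,"rz":0},{"dx":10,"dy":4,"dz":30,"rx":0,"ry":0,"rz":0},{"dx":10,"dy":4,"dz":65,"rx":0,"ry":0,"rz":0},{"dx":10,"dy":4,"dz":65,"rx":0,"ry":0,"rz":0}]}}

```text
clock: 5.45
tcp_pos: [0.5929, -0.0612, 0.2057]
orientation: [-3.08, 0.609, -0.016]
contact_force: [0.8, 0.4, -0.2]
grip_width: 0.0001
gripper_force: 0.0
```

```bash
python3 m.py pics/c4.png
python3 - <<'E'
from h import *
f=cam("side"); P=pts(f)*1000
roi=(np.hypot(P[...,0]-540.3,P[...,1]+49.6)<55)&(P[...,2]>128)&(P[...,2]<145)
q=P[roi][:,:2]-[540.3,-49.6]; far=q[np.hypot(*q.T)>30]; print(roi.sum(),"far ang",np.degrees(np.arctan2(*far.mean(0)[::-1])))
w=roi&(f["frame"].min(2)>110)
v,u=np.nonzero(w); g=np.array([ray(f,a,b,.139)[:2]*1000 for a,b in zip(u,v)])-[540.3,-49.6]
vx=cv2.fitLine(g.astype(np.float32),2,0,.01,.01).ravel(); print(len(g),"line",np.degrees(np.arctan2(vx[1],vx[0])),g.mean(0))
E
```

```text
[592.9 -61.2 205.7] finger r 53.9 ang -12.4 [ 0.8  0.4 -0.2] q7 -1.98
88 ((544.5830688476562, -59.03351593017578), (15.360369682312012, 66.34012603759766), 21.413673400878906)
113 far ang -69.16413519431731
18 line -69.14272 [ 11.37059729 -21.84403542]
```

View pics/c4.png

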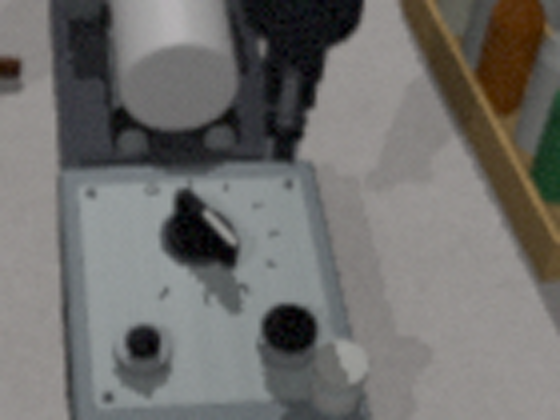

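The pointer is at −69° world and speed 6 is −67.2°, so it rests in the sixth click. Next I'll move above the start button.

Emit:
{"name": "send_rows", "arguments": {"deltas": [{"dx":-29,"dy":-22,"dz":0,"rx":0,"ry":0,"rz":0},{"dx":-58,"dy":-44,"dz":0,"rx":0,"ry":0,"rz":0},{"dx":-87,"dy":-66,"dz":-10,"rx":0,"ry":0,"rz":0},{"dx":-111,"dy":-86,"dz":-25,"rx":0,"ry":0,"rz":0},{"dx":-111,"dy":-86,"dz":-25,"rx":0,"ry":0,"rz":0}]}}

```text
clock: 5.97
tcp_pos: [0.4701, -0.1517, 0.1708]
orientation: [3.077, -0.621, -0.014]
contact_force: [-0.3, 0.2, -0.5]
grip_width: -0.0001
gripper_force: 0.0
```

Emit:
{"name": "send_rows", "arguments": {"deltas": [{"dx":0,"dy":0,"dz":-10,"rx":0,"ry":0,"rz":0},{"dx":0,"dy":0,"dz":-20,"rx":0,"ry":0,"rz":0},{"dx":0,"dy":0,"dz":-25,"rx":0,"ry":0,"rz":0},{"dx":0,"dy":0,"dz":-25,"rx":0,"ry":0,"rz":0},{"dx":0,"dy":0,"dz":-25,"rx":0,"ry":0,"rz":0}]}}

```text
clock: 6.38
tcp_pos: [0.478, -0.1468, 0.1486]
orientation: [-3.082, 0.609, 0.002]
contact_force: [0.4, 0.3, 0.8]
grip_width: -0.0002
gripper_force: 0.0
```

Emit:
{"name": "send_rows", "arguments": {"deltas": [{"dx":0,"dy":-1,"dz":-5,"rx":0,"ry":0,"rz":0},{"dx":0,"dy":-1,"dz":-10,"rx":0,"ry":0,"rz":0},{"dx":0,"dy":-1,"dz":-13,"rx":0,"ry":0,"rz":0},{"dx":0,"dy":-1,"dz":-15,"rx":0,"ry":0,"rz":0},{"dx":0,"dy":-1,"dz":-15,"rx":0,"ry":0,"rz":0}]}}

```text
clock: 6.8
tcp_pos: [0.4779, -0.1486, 0.1343]
orientation: [-3.081, 0.612, -0.001]
contact_force: [0.1, 0.7, 2.8]
grip_width: 0.0001
gripper_force: 1.7
```

Emit:
{"name": "send_rows", "arguments": {"deltas": [{"dx":0,"dy":0,"dz":-1,"rx":0,"ry":0,"rz":0},{"dx":0,"dy":0,"dz":-2,"rx":0,"ry":0,"rz":0},{"dx":0,"dy":0,"dz":-3,"rx":0,"ry":0,"rz":0},{"dx":0,"dy":0,"dz":-3.5,"rx":0,"ry":0,"rz":0},{"dx":0,"dy":0,"dz":-3.5,"rx":0,"ry":0,"rz":0}]}}

```text
clock: 7.22
tcp_pos: [0.478, -0.1487, 0.132]
orientation: [-3.081, 0.612, -0.002]
contact_force: [-2.9, 1.8, 13.9]
grip_width: -0.0001
gripper_force: 6.6
```

The force reached 13.9 N with the button bottomed out, so it is fully down. Now I'll release it.

Emit:
{"name": "send_rows", "arguments": {"deltas": [{"dx":0,"dy":0,"dz":15,"rx":0,"ry":0,"rz":0},{"dx":0,"dy":0,"dz":45,"rx":0,"ry":0,"rz":0},{"dx":-20,"dy":-10,"dz":80,"rx":0,"ry":0,"rz":0},{"dx":-45,"dy":-20,"dz":110,"rx":0,"ry":0,"rz":0},{"dx":-45,"dy":-20,"dz":110,"rx":0,"ry":0,"rz":0}]}}

```text
clock: 7.63
tcp_pos: [0.431, -0.1719, 0.2455]
orientation: [3.078, -0.619, 0.009]
contact_force: [0.9, -1.6, -0.6]
grip_width: -0.0001
gripper_force: 0.0
```

Emit:
{"name": "send_rows", "arguments": {"deltas": [{"dx":0,"dy":0,"dz":0,"rx":0,"ry":0,"rz":0},{"dx":0,"dy":0,"dz":0,"rx":0,"ry":0,"rz":0},{"dx":0,"dy":0,"dz":0,"rx":0,"ry":0,"rz":0}]}}

```text
clock: 7.88
tcp_pos: [0.4322, -0.168, 0.2395]
orientation: [-3.081, 0.611, 0.004]
contact_force: [-0.4, -0.0, -1.0]
grip_width: -0.0003
gripper_force: 0.0
```

```bash
python3 m.py pics/c5.png
python3 - <<'E'
from h import *
f=cam("side"); P=pts(f)*1000
m=np.hypot(P[...,0]-477.6,P[...,1]+147.5)<8
print("start z",np.median(P[m][:,2]))
E
```

```text
[ 432.2 -168.   239.5] finger r 160.3 ang -132.4 [-0.4 -0.  -1. ] q7 -1.73
87 ((543.8394775390625, -58.66975021362305), (14.871355056762695, 65.72370910644531), 19.105443954467773)
start z 569.4948234090836
```

View pics/c5.png

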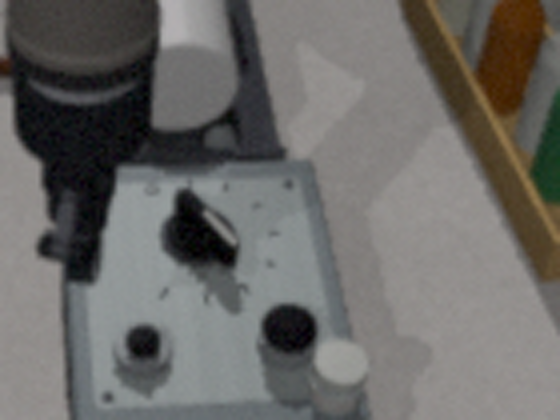

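The pointer is still at 6, the start button (143,340) is up again, the jar and pot have not moved, and the arm is clear.

```bash
python3 -c "
from bench import r
print(r.hand_in())"
```

```text
the job is handed in; nothing more can be done
None
```

The job is handed in: I pushed the selector from speed 1 to the sixth click, then pressed the start button right down and let it come up; the last picture showed the pointer still at 6 and the jar and pot in place, but hand-in returned no verdict.

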